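# Find the empty refill bay by touch and push its flap open

## Robot

A 6-joint arm with a two-finger parallel gripper is mounted at the origin on a cart in front of the work surface, level with it; the furniture and walls round the work are solid. World frame = base frame: x ahead of the robot, y to its left, z up, the work surface at z = 0. Lengths are in mm, angles in degrees, forces in N, time in s.
With the tool pointing down it reaches from about 275 to 975 mm from the base axis. Payload 8.4 kg.
Tool frame: the origin (TCP) lies at the very end of the fingers, on their centre line; the grasp point (between the pads) lies 19 mm behind it; x points along the fingers, y is the direction in which the jaws open and shut, and the axes are right-handed (so a half turn about x gives the same grasp; the last joint's range is limited). The gripper opens to 92 mm and grips with 3 to 60 N. Pads are 20 mm wide; open, the fingers measure 128 mm over their backs; the gripper's body (75 mm by 189 mm) begins 69 mm behind the grasp point.
Start: joints at [65.81, 20.225, 93.587, -0, 66.188, -0.138], TCP at [254.735, 570.734, 214.583] pointing down, gripper open.
Joint ranges: [-150.9, 150.9], [-52.94, 120.26], [3.33, 152.33], [-74.26, 254.26], [0, 154.13], [-172.89, 172.89]. Speed limits (degrees/s): [127.2, 127.2, 159.86, 180, 180, 180].

## Interface

Orientations are given as a 3x3 rotation matrix whose columns are the frame's x, y, z axes.
In Python, from bench import r gives the robot as it stands.
- The arm moves only by the tool jog_arm, never from a script. Its arguments are lists of equal length, an entry for each row: "twist": the turn, a rotation vector about the tool's x, y, z in degrees, a list of three; "linear": the shift along the tool's x, y, z in m, a list of three; "gripper": the opening, from -1 (shut) to 1 (fully open). In form: {"twist": [[ax, ay, az], ...], "linear": [[x, y, z], ...], "gripper": [gripper, ...]}. A call has exactly 5 rows; each row is the pose to reach, as a shift and turn from the pose measured when the call began, along the tool's axes at that moment; what a row does not reach only later rows make up. A row lasts 1/8 s, in which the tool goes at most 62.5 mm and 10.7 degrees, less where a joint would pass 70% of its speed; a pose out of reach is approached as far as the arm can. A call with a gripper value outside its range is refused whole. The fingers move at their own pace and stop on an object; "force" is the grip in N (left out, the last holds). Time passes only in rows, so rows that repeat a pose let the fingers close, or fill a call up. It gives the time, the measured TCP pose, the force and the opening at its end, in the units of the state.
- r.get_state(): the state, without advancing time (a new reading comes with each control period).
- r.get_image(name): name is "side" or "top" or "wrist"; returns the picture (480x640x3 uint8, red, green, blue); there is no depth.
- r.camera_info(name): a dict with "fx", "fy", "cx", "cy" (pixels), "origin" and "orientation" of the camera in the world; the wrist camera has in their place "hand_eye" (4x4, takes a point from camera to tool coordinates, whose origin is the TCP and whose axes are the tool frame's). Camera axes: x right, y up, looking along -z (the intrinsics and any distortion apply to the point x, -y, -z); pixel columns grow to the right and rows downward; lengths in mm; the calibration is good to about 2 mm. A picture is of the moment at which its call begins: read the wrist's pose just before it. camera_info takes no time and is no camera call.
- r.job_done(): hands the job in, once; it reports no verdict.
The state is a dict: "t": time; "joint_positions": joint angles; "dq": joint speeds; "effort": joint torques, N m; "tcp_pos": TCP position; "eef_rot": TCP orientation; "ft_force": force on the tool from outside, world axes, zero at the start; "moment": the same for the moment, N m; "gripper_width": finger opening in mm.
Only numpy, scipy, OpenCV 4.12 (cv2) and the standard library are available. Lean on these libraries where they do the work, as an engineer would, in place of code of your own. Each camera call takes 0.05 s, during which the arm holds its last target.

## Task

One of the four bays of the dark grey refill station has run empty. Using the fingertips only, press the ribbed front end of the white flaps, one after another, to find the one that rocks (flaps over full bays feel solid), then push that flap down fully open so the bay can be restocked, and leave it open. Leave everything else standing where it is; nothing is to be picked up.

Things in the scene. Friction and masses are not known exactly. Their poses are not given: they have to be found in the camera images.
- station: Fixed dark grey metal box 185 (x) x 370 (y) x 120 mm high, origin at the centre of its underside, x to its back. Four bays in a row, bay 1 at +y (the robot's left), each 109 (x) x 84 (y) mm inside, under white flaps flush with the top; behind them a plain ledge. Unseen, three hold a carton to 2 mm below the flap; one, never known beforehand, holds at most 12 mm on its floor, 108 mm below the top.
- flap1 (a joint): Flap 1, rad: 0 shut, 1.1 fully open (stop). White plate 105 (x) x 80 x 6 mm; its hinge axis runs along y 20 mm from its back edge. Pressed, its front (robot-side) end sinks into the bay and the back end rises. Friction hinge: about 2 N at the ribbed pad moves it, and it stays where left. Over a full bay it gives about 2 mm at the front edge (under 0.04 rad), then is solid.
- flap2 (a joint): Flap 2, rad: 0 shut, 1.1 fully open (stop). White plate 105 (x) x 80 x 6 mm; its hinge axis runs along y 20 mm from its back edge. Pressed, its front (robot-side) end sinks into the bay and the back end rises. Friction hinge: about 2 N at the ribbed pad moves it, and it stays where left. Over a full bay it gives about 2 mm at the front edge (under 0.04 rad), then is solid.
- flap3 (a joint): Flap 3, rad: 0 shut, 1.1 fully open (stop). White plate 105 (x) x 80 x 6 mm; its hinge axis runs along y 20 mm from its back edge. Pressed, its front (robot-side) end sinks into the bay and the back end rises. Friction hinge: about 2 N at the ribbed pad moves it, and it stays where left. Over a full bay it gives about 2 mm at the front edge (under 0.04 rad), then is solid.
- flap4 (a joint): Flap 4, rad: 0 shut, 1.1 fully open (stop). White plate 105 (x) x 80 x 6 mm; its hinge axis runs along y 20 mm from its back edge. Pressed, its front (robot-side) end sinks into the bay and the back end rises. Friction hinge: about 2 N at the ribbed pad moves it, and it stays where left. Over a full bay it gives about 2 mm at the front edge (under 0.04 rad), then is solid.
- flap1_pad (a point): Press point on the upper face of flap 1: middle of its black ribbed pad near the front edge, 69 mm in front of the hinge axis, 120 mm above the bench when shut; moves with the flap.
- flap2_pad (a point): Press point on the upper face of flap 2: middle of its black ribbed pad near the front edge, 69 mm in front of the hinge axis, 120 mm above the bench when shut; moves with the flap.
- flap3_pad (a point): Press point on the upper face of flap 3: middle of its black ribbed pad near the front edge, 69 mm in front of the hinge axis, 120 mm above the bench when shut; moves with the flap.
- flap4_pad (a point): Press point on the upper face of flap 4: middle of its black ribbed pad near the front edge, 69 mm in front of the hinge axis, 120 mm above the bench when shut; moves with the flap.
- flap1_pivot (a point): Fixed point on the station's top at mid-width of flap 1, 3 mm above its hinge axis, axes as the station's.
- flap2_pivot (a point): Fixed point on the station's top at mid-width of flap 2, 3 mm above its hinge axis, axes as the station's.
- flap3_pivot (a point): Fixed point on the station's top at mid-width of flap 3, 3 mm above its hinge axis, axes as the station's.
- flap4_pivot (a point): Fixed point on the station's top at mid-width of flap 4, 3 mm above its hinge axis, axes as the station's.
- blue_stopper: Blue rubber bung, 28 mm across, 22 mm high, standing loose on the station's back ledge; origin at the centre of its underside. Bystander.
- tape: Roll of beige tape lying on the bench right of the station, 85 mm across, 19 mm high; origin at the centre of its underside. Bystander.
- dish: Tan round dish with lid, 84 mm across, 16 mm high, on the bench left of the station; origin at the centre of its underside. Bystander.
- dropper: White dropper bottle with orange cap, 26 mm across, 83 mm high, standing to the right; origin at the centre of its underside. Bystander.
- white_bottle: White bottle with red cap, 85 mm across, 175 mm high, standing to the right; origin at the centre of its underside. Bystander.
- carton: White closed carton 121 x 153 x 52 mm lying to the left; origin at the centre of its underside. Bystander.

How it is judged (in metres and radians):
On the way, in this order (a step that is already met when the one before it is completed fails the run):
1. the flap of the empty bay has been pressed and rocks (value of joint any of flap1, flap2, flap3, flap4 above 0.1 rad), for 0.02 s.
2. that flap is pushed fully open (value of joint any of flap1, flap2, flap3, flap4 above 0.9 rad), for 0.2 s.
At the end, for the whole second after the job is handed in: The flap of the empty bay stands open by more than 0.9 rad (its stop is at 1.1) and at rest, the other three are shut (under 0.08 rad), and every bystander is within 20 mm of where it stood (((value of joint flap1 above 0.9 rad and velocity of joint flap1 between -0.05 and 0.05 rad/s and value of joint each of flap2, flap3, flap4 below 0.08 rad) or (value of joint flap2 above 0.9 rad and velocity of joint flap2 between -0.05 and 0.05 rad/s and value of joint each of flap1, flap3, flap4 below 0.08 rad) or (value of joint flap3 above 0.9 rad and velocity of joint flap3 between -0.05 and 0.05 rad/s and value of joint each of flap1, flap2, flap4 below 0.08 rad) or (value of joint flap4 above 0.9 rad and velocity of joint flap4 between -0.05 and 0.05 rad/s and value of joint each of flap1, flap2, flap3 below 0.08 rad)) and distance of each of blue_stopper, tape, dish, dropper, white_bottle, carton from where it was at the start of the episode below 0.02 m); the robot touches nothing.
It fails at once if a bystander is lifted, carried or knocked more than 20 mm away (distance of any of blue_stopper, tape, dish, dropper, white_bottle, carton from where it was at the start of the episode above 0.02 m).
It also fails if it takes over 48 s, if anything falls off the work surface, if the arm or the gripper's body presses on something with over 40 N, if the wrist force passes 120 N, or if a joint passes its speed limit or range.

## Working session

There is one attempt and no reset: what is moved stays moved. The work goes in short steps, Python scripts to look and compute and a tool call to move; the robot and the scene stay as the last step left them, time stands still between calls to the robot, and variables do not carry over. Pictures are saved under pics/ and viewed, and the job is handed in when it is done.

Besides the shell and the picture viewer there is one more tool, called after "Request:" in YAML: its name, and indented under it one key for each argument. jog_arm: Moves the arm, as the interface text tells. Its arguments: {"type":"object","properties":{"twist":{"type":"array","items":{"type":"array","items":{"type":"number"}}},"linear":{"type":"array","items":{"type":"array","items":{"type":"number"}}},"gripper":{"type":"array","items":{"type":"number"}},"force":{"type":"number"}},"required":["twist","linear","gripper"]}

```bash
mkdir -p pics; ls; python3 - <<'E'
from bench import r
import cv2, numpy as np
np.set_printoptions(precision=4,suppress=True)
s=r.get_state();print(s)
for n in ("top","side"):
    im=r.get_image(n);cv2.imwrite(f"pics/{n}0.png",im[...,::-1])
    print(n,r.camera_info(n))
print(r.camera_info("wrist"))
E
```

```text
pics
{'t': 0.0, 'joint_positions': array([65.8091, 20.2634, 93.6302, -0.0023, 66.1858, -0.1376]), 'dq': array([-0.0306, -0.0193, -0.0371,  0.0527,  0.0541, -0.029 ]), 'effort': array([  0.0013, -59.3854, -33.4204,   0.0698,   0.0237,  -0.0001]), 'tcp_pos': array([254.5497, 570.2678, 213.845 ]), 'eef_rot': array([[-0.0005,  0.4076,  0.9132],
       [-0.0013,  0.9132, -0.4076],
       [-1.    , -0.0014,  0.    ]]), 'ft_force': array([-0.6452, -0.6629, -0.6535]), 'moment': array([ 0.009 , -0.0061, -0.0078]), 'gripper_width': 91.82951358278174}
top {'fx': 486.977825856102, 'fy': 486.977825856102, 'cx': 318.965945909516, 'cy': 238.01754847254585, 'origin': array([ 391.0987,    2.5028, 1620.148 ]), 'orientation': array([[-0.011 ,  0.9955, -0.0938],
       [-0.9999, -0.0112, -0.0017],
       [-0.0028,  0.0938,  0.9956]])}
side {'fx': 572.2329230015337, 'fy': 572.2329230015337, 'cx': 310.47285161385577, 'cy': 241.91009870728234, 'origin': array([ -114.5323, -1162.3593,   617.7168]), 'orientation': array([[ 0.8711,  0.1898, -0.4529],
       [-0.491 ,  0.3232, -0.809 ],
       [-0.0072,  0.9271,  0.3747]])}
{'fx': 333.53414419007186, 'fy': 333.53414419007186, 'cx': 324.5403946525133, 'cy': 246.37434732472246, 'hand_eye': array([[   0.0013,    0.2673,   -0.9636, -171.1057],
       [   1.    ,   -0.0005,    0.0013,   -0.5197],
       [  -0.0001,   -0.9636,   -0.2673,  -75.1062],
       [   0.    ,    0.    ,    0.    ,    1.    ]])}
```

View pics/top0.png

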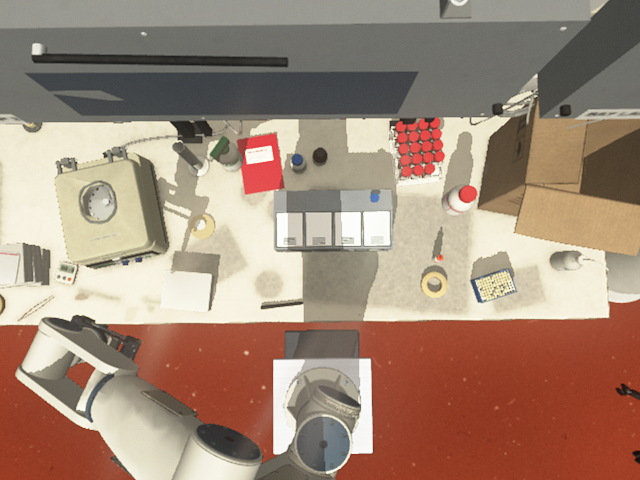

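View pics/side0.png

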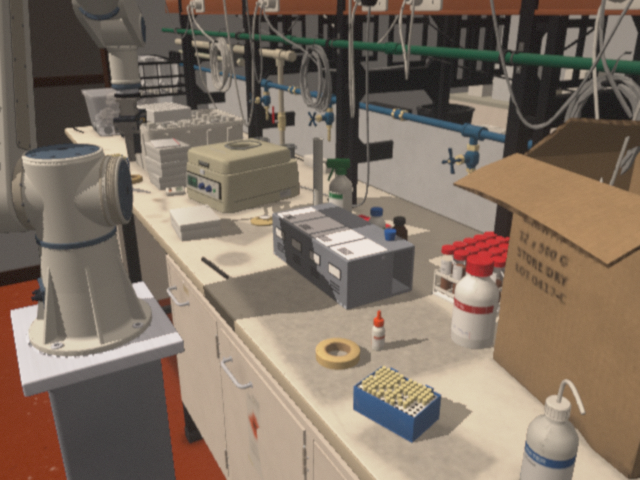

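```bash
python3 - <<'E'
import cv2
im=cv2.imread('pics/top0.png')
c=im[60:260,200:440];cv2.imwrite('pics/topc.png',cv2.resize(c,None,fx=3,fy=3,interpolation=cv2.INTER_CUBIC)[:600])
E
```

```text
(no output)
```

View pics/topc.png

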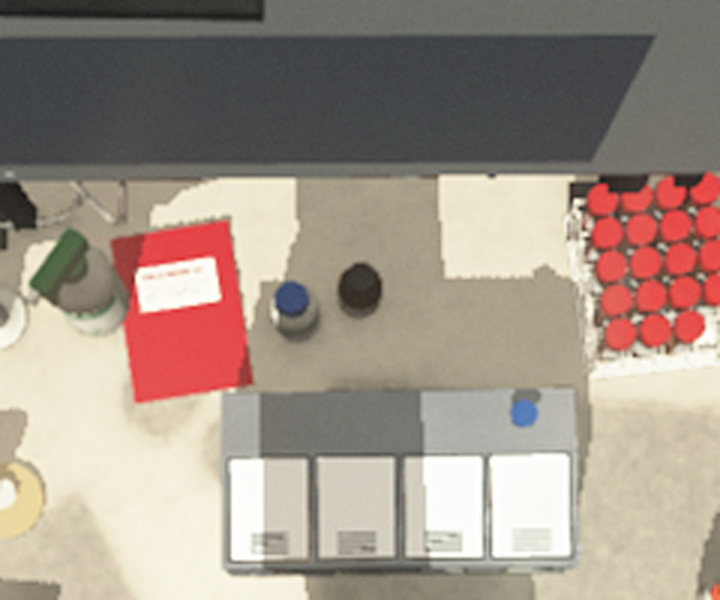

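```bash
cat > h.py <<'E'
from bench import r
import cv2, numpy as np
np.set_printoptions(precision=2,suppress=True)
def ray(n,uv,z):
    c=r.camera_info(n);R=np.array(c['orientation']);o=np.array(c['origin'])
    d=R@np.array([(uv[0]-c['cx'])/c['fx'],-(uv[1]-c['cy'])/c['fy'],-1])
    return o+d*(z-o[2])/d[2]
E
python3 - <<'E'
from h import *
for n,p in dict(BL=(224,391),BR=(577,389),FL=(223,567),FR=(577,566),p1=(270,542),p2=(357,542),p3=(443,542),p4=(532,540),f1bl=(230,458),f4br=(571,454),f1fl=(232,558),f4fr=(571,556)).items():
    print(n,ray("top",(p[0]/3+200-.33,p[1]/3+60-.33),120))
for p in [(375.3-1,197)]: print('stopper',ray("top",p,142))
im=cv2.imread('pics/side0.png')[180:320,250:430]
cv2.imwrite('pics/sidec.png',cv2.resize(im,None,fx=4,fy=4,interpolation=cv2.INTER_CUBIC))
E
```

```text
BL [684.63 142.85 120.  ]
BR [ 682.5  -224.61  120.  ]
FL [500.93 144.32 120.  ]
FR [ 497.88 -219.98  120.  ]
p1 [526.22  95.79 120.  ]
p2 [525.21   6.09 120.  ]
p3 [524.22 -82.55 120.  ]
p4 [ 525.25 -174.3   120.  ]
f1bl [614.13 136.8  120.  ]
f4br [ 614.28 -216.68  120.  ]
f1fl [510.12 135.03 120.  ]
f4fr [ 508.26 -214.07  120.  ]
stopper [ 654.98 -166.32  142.  ]
```

View pics/sidec.png

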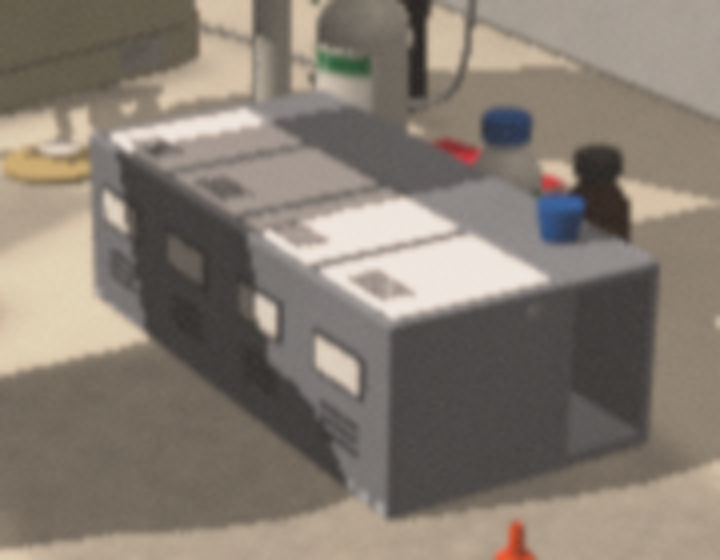

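```bash
cat >> h.py <<'E'
from scipy.spatial.transform import Rotation as Ro
def plan(p,yaw=0):
    s=r.get_state();R=np.array(s['eef_rot']);
    T=np.array([[0,0,1],[0,1,0],[-1,0,0.]])
    T=Ro.from_euler('z',yaw,degrees=True).as_matrix()@T
    tw=Ro.from_matrix(R.T@T).as_rotvec(degrees=True)
    print('t',s['t'],'tcp',s['tcp_pos'],'F',s['ft_force'],'g',s['gripper_width'],'q',s['joint_positions'])
    print('twist',tw,'lin m',np.round(R.T@(np.array(p)-s['tcp_pos'])/1000,4))
E
python3 -c "
from h import *
plan((522,96,160))"
```

```text
t 0.1 tcp [254.55 570.32 213.96] F [1.04 0.55 0.11] g 91.6511545870553 q [65.81 20.26 93.62 -0.   66.19 -0.14]
twist [-24.05  -0.01   0.07] lin m [ 0.05 -0.32  0.44]
```

Request:
jog_arm:
  twist:
    - [-4,0,0]
    - [-8,0,0]
    - [-12,0,0]
    - [-16,0,0]
    - [-20,0,0]
  linear:
    - [0,-0.03,0.042]
    - [0,-0.06,0.084]
    - [0,-0.09,0.126]
    - [0,-0.12,0.168]
    - [0,-0.15,0.21]
  gripper: [-1,-1,-1,-1,-1]

```text
t: 0.72
tcp_pos: [385.7, 346.2, 214.0]
eef_rot: [[-0.001, 0.068, 0.998], [-0.001, 0.998, -0.068], [-1.0, -0.001, -0.001]]
ft_force: [0.3, 1.1, -0.5]
gripper_width: 44.0
```

```bash
python3 -c "
from h import *
plan((522,96,160))"
```

```text
t 0.725 tcp [385.69 346.18 213.96] F [ 0.28  1.11 -0.51] g 43.985109925797666 q [ 41.77  10.79 106.51  -0.04  62.78 -44.31]
twist [-3.91 -0.03  0.08] lin m [ 0.05 -0.24  0.15]
```

Request:
jog_arm:
  twist:
    - [-1,0,0]
    - [-2,0,0]
    - [-3,0,0]
    - [-3.9,0,0]
    - [-3.9,0,0]
  linear:
    - [0.005,-0.055,0.033]
    - [0.015,-0.11,0.07]
    - [0.025,-0.165,0.105]
    - [0.04,-0.215,0.137]
    - [0.05,-0.24,0.15]
  gripper: [-1,-1,-1,-1,-1]

```text
t: 1.35
tcp_pos: [519.8, 94.0, 163.6]
eef_rot: [[-0.001, 0.001, 1.0], [-0.002, 1.0, -0.001], [-1.0, -0.002, -0.001]]
ft_force: [0.5, 0.0, -0.2]
gripper_width: 0.7
```

```bash
python3 - <<'E'
from h import *
np.set_printoptions(precision=4,suppress=True)
plan((522,96,124))
cv2.imwrite('pics/w1.png',r.get_image('wrist')[...,::-1])
E
```

```text
t 1.35 tcp [519.7589  93.9717 163.604 ] F [ 0.5336  0.0109 -0.2188] g 0.6690105162722495 q [ 10.1417  15.0012 108.2178  -0.0986  56.8346 -79.7186]
twist [-0.0857 -0.0381  0.0907] lin m [0.0396 0.0021 0.0023]
```

View pics/w1.png

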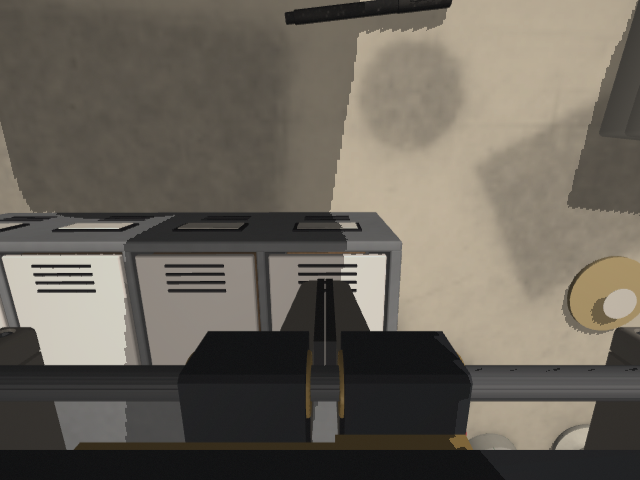

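The wrist view shows the shut fingers (tip about 325,282) right over flap 1's ribs (centre 328,278), and flap 2's ribs at about (196,277). Next I press, starting with a gentle approach.

Request:
jog_arm:
  twist:
    - [0,0,0]
    - [0,0,0]
    - [0,0,0]
    - [0,0,0]
    - [0,0,0]
  linear:
    - [0.02,0.002,0.002]
    - [0.038,0.002,0.002]
    - [0.041,0.002,0.002]
    - [0.041,0.002,0.002]
    - [0.041,0.002,0.002]
  gripper: [-1,-1,-1,-1,-1]

```text
t: 2.02
tcp_pos: [522.6, 93.4, 121.9]
eef_rot: [[-0.001, 0.001, 1.0], [-0.003, 1.0, -0.001], [-1.0, -0.003, -0.001]]
ft_force: [0.4, -0.1, 0.1]
gripper_width: 0.3
```

```bash
python3 - <<'E'
from h import *
for n,p in dict(p1=(328,278),p2=(196,277),p3=(63.5,277.5)).items():
    c=r.camera_info('wrist');H=np.array(c['hand_eye'])
    R=np.array([[-.001,.001,1],[-.002,1,-.001],[-1,-.002,-.001]]);t=np.array([519.76,93.97,163.6])
    d=R@H[:3,:3]@np.array([(p[0]-c['cx'])/c['fx'],-(p[1]-c['cy'])/c['fy'],-1]);o=R@H[:3,3]+t
    print(n,o+d*(120-o[2])/d[2])
E
```

```text
p1 [526.31  95.45 120.  ]
p2 [525.61   4.87 120.  ]
p3 [526.01 -86.38 120.  ]
```

Request:
jog_arm:
  twist:
    - [0,0,0]
    - [0,0,0]
    - [0,0,0]
    - [0,0,0]
    - [0,0,0]
  linear:
    - [0.001,0,0]
    - [0.002,0,0]
    - [0.003,0,0]
    - [0.004,0,0]
    - [0.005,0,0]
  gripper: [-1,-1,-1,-1,-1]

```text
t: 2.65
tcp_pos: [522.7, 93.5, 116.9]
eef_rot: [[-0.0, 0.001, 1.0], [-0.003, 1.0, -0.001], [-1.0, -0.003, -0.0]]
ft_force: [0.1, -0.2, 2.5]
gripper_width: 0.7
```

Request:
jog_arm:
  twist:
    - [0,0,0]
    - [0,0,0]
    - [0,0,0]
    - [0,0,0]
    - [0,0,0]
  linear:
    - [0.001,0,0]
    - [0.002,0,0]
    - [0.003,0,0]
    - [0.003,0,0]
    - [0.003,0,0]
  gripper: [-1,-1,-1,-1,-1]

```text
t: 3.28
tcp_pos: [522.6, 93.4, 113.8]
eef_rot: [[-0.001, 0.001, 1.0], [-0.003, 1.0, -0.001], [-1.0, -0.003, -0.001]]
ft_force: [-0.4, -0.1, 0.9]
gripper_width: 0.5
```

Request:
jog_arm:
  twist:
    - [0,0,0]
    - [0,0,0]
    - [0,0,0]
    - [0,0,0]
    - [0,0,0]
  linear:
    - [0.001,0,0]
    - [0.002,0,0]
    - [0.003,0,0]
    - [0.004,0,0]
    - [0.005,0,0]
  gripper: [-1,-1,-1,-1,-1]

```text
t: 3.9
tcp_pos: [522.7, 93.4, 108.8]
eef_rot: [[-0.0, 0.001, 1.0], [-0.003, 1.0, -0.001], [-1.0, -0.003, -0.0]]
ft_force: [0.6, 0.2, 2.9]
gripper_width: 0.8
```

```bash
python3 - <<'E'
from h import *
cv2.imwrite('pics/w2.png',r.get_image('wrist')[...,::-1])
E
```

```text
(no output)
```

View pics/w2.png

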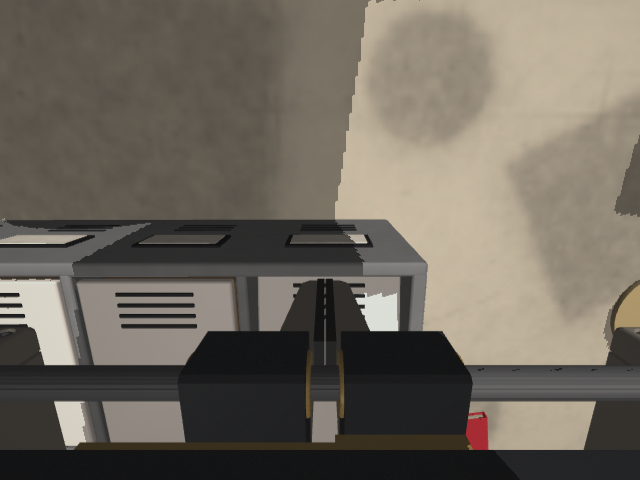

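Flap 1 sinks under only 2–3 N: a gap has opened behind the front wall at about row 280, so this is the empty bay. I'll follow its arc.

Request:
jog_arm:
  twist:
    - [0,0,0]
    - [0,0,0]
    - [0,0,0]
    - [0,0,0]
    - [0,0,0]
  linear:
    - [0.008,0.001,0]
    - [0.014,0.002,0.001]
    - [0.02,0.002,0.002]
    - [0.026,0.002,0.005]
    - [0.032,0.002,0.009]
  gripper: [-1,-1,-1,-1,-1]

```text
t: 4.58
tcp_pos: [531.6, 95.3, 76.1]
eef_rot: [[-0.001, 0.001, 1.0], [-0.003, 1.0, -0.001], [-1.0, -0.003, -0.001]]
ft_force: [0.1, 0.4, 1.5]
gripper_width: 0.4
```

Request:
jog_arm:
  twist:
    - [0,0,0]
    - [0,0,0]
    - [0,0,0]
    - [0,0,0]
    - [0,0,0]
  linear:
    - [0.003,0,0.003]
    - [0.006,0,0.006]
    - [0.009,0,0.009]
    - [0.011,0,0.012]
    - [0.013,0,0.0145]
  gripper: [-1,-1,-1,-1,-1]

```text
t: 5.2
tcp_pos: [545.8, 95.2, 62.8]
eef_rot: [[-0.002, 0.001, 1.0], [-0.003, 1.0, -0.001], [-1.0, -0.003, -0.002]]
ft_force: [-2.0, 1.1, 0.5]
gripper_width: 0.6
```

```bash
python3 - <<'E'
from h import *
cv2.imwrite('pics/w3.png',r.get_image('wrist')[...,::-1])
im=r.get_image('side')[150:330,230:450,::-1]
cv2.imwrite('pics/s3.png',cv2.resize(im,None,fx=3,fy=3,interpolation=cv2.INTER_CUBIC))
E
```

```text
(no output)
```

View pics/w3.png

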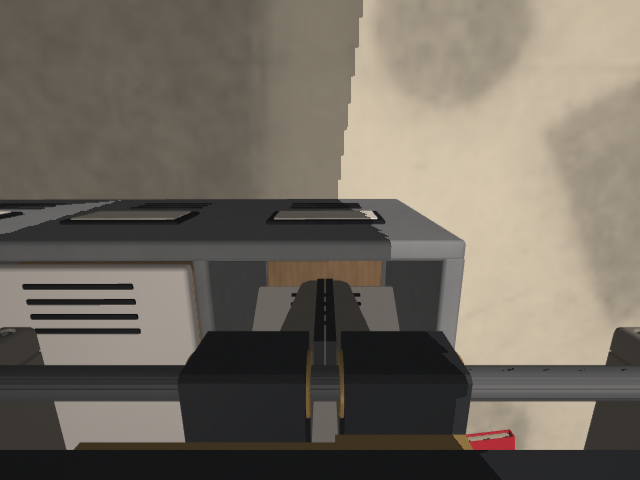

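View pics/s3.png

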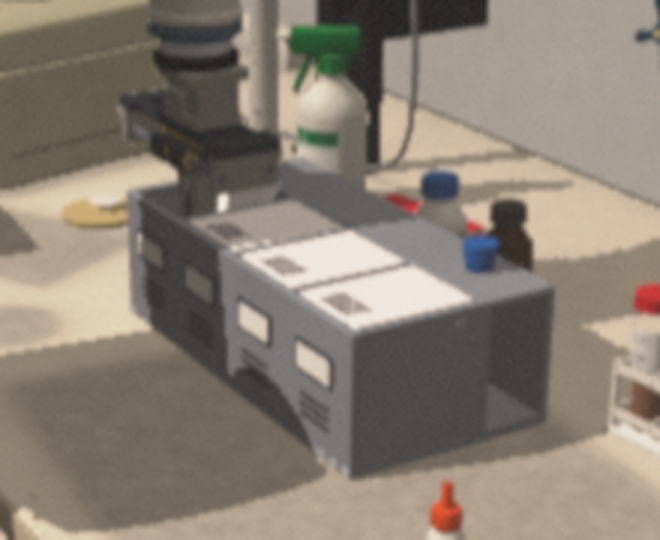

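Request:
jog_arm:
  twist:
    - [0,0,0]
    - [0,0,0]
    - [0,0,0]
    - [0,0,0]
    - [0,0,0]
  linear:
    - [0.001,0,0.0015]
    - [0.002,0,0.003]
    - [0.003,0,0.0045]
    - [0.003,0,0.005]
    - [0.003,0,0.005]
  gripper: [-1,-1,-1,-1,-1]

```text
t: 5.92
tcp_pos: [551.1, 95.1, 59.8]
eef_rot: [[-0.001, 0.001, 1.0], [-0.003, 1.0, -0.001], [-1.0, -0.003, -0.001]]
ft_force: [-1.8, 0.2, -0.0]
gripper_width: 0.3
```

Request:
jog_arm:
  twist:
    - [0,0,0]
    - [0,0,0]
    - [0,0,0]
    - [0,0,0]
    - [0,0,0]
  linear:
    - [0,0,0.001]
    - [0,0,0.002]
    - [0,0,0.003]
    - [0,0,0.003]
    - [0,0,0.003]
  gripper: [-1,-1,-1,-1,-1]

```text
t: 6.55
tcp_pos: [553.0, 95.0, 59.5]
eef_rot: [[-0.004, 0.001, 1.0], [-0.004, 1.0, -0.001], [-1.0, -0.004, -0.004]]
ft_force: [-6.1, -0.0, 1.2]
gripper_width: 0.6
```

The force rises to 6 N and the arm lags its command, so the flap is at its stop. I'll back off toward the robot, then straight up.

Request:
jog_arm:
  twist:
    - [0,0,0]
    - [0,0,0]
    - [0,0,0]
    - [0,0,0]
    - [0,0,0]
  linear:
    - [0,0,-0.008]
    - [-0.001,0,-0.016]
    - [-0.02,0,-0.02]
    - [-0.06,0,-0.02]
    - [-0.1,0,-0.02]
  gripper: [-1,-1,-1,-1,-1]

```text
t: 7.18
tcp_pos: [533.4, 95.5, 162.1]
eef_rot: [[-0.003, 0.001, 1.0], [-0.003, 1.0, -0.001], [-1.0, -0.003, -0.003]]
ft_force: [0.7, 0.3, -0.3]
gripper_width: 0.6
```

Request:
jog_arm:
  twist:
    - [0,0,0]
    - [0,0,0]
    - [0,0,0]
    - [0,0,0]
    - [0,0,0]
  linear:
    - [-0.04,0,-0.02]
    - [-0.06,0,-0.06]
    - [-0.08,0,-0.1]
    - [-0.1,0,-0.12]
    - [-0.1,0,-0.12]
  gripper: [-1,-1,-1,-1,-1]

```text
t: 7.8
tcp_pos: [413.9, 96.2, 264.9]
eef_rot: [[0.002, 0.001, 1.0], [-0.002, 1.0, -0.001], [-1.0, -0.002, 0.002]]
ft_force: [-0.3, 0.0, 0.3]
gripper_width: 0.4
```

```bash
python3 - <<'E'
from h import *
cv2.imwrite('pics/w4.png',r.get_image('wrist')[...,::-1])
cv2.imwrite('pics/t4.png',r.get_image('top')[...,::-1])
im=r.get_image('side')[150:360,230:500,::-1]
cv2.imwrite('pics/s4.png',cv2.resize(im,None,fx=2.8,fy=2.8,interpolation=cv2.INTER_CUBIC))
a=cv2.imread('pics/top0.png')[60:300,150:480]; b=cv2.imread('pics/t4.png')[60:300,150:480]
cv2.imwrite('pics/cmp.png',cv2.resize(np.hstack([a,b]),None,fx=1.2,fy=1.2))
E
```

```text
(no output)
```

View pics/w4.png

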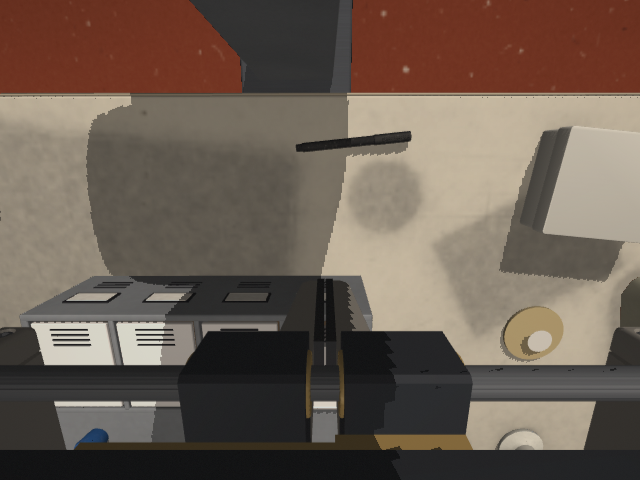

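View pics/cmp.png

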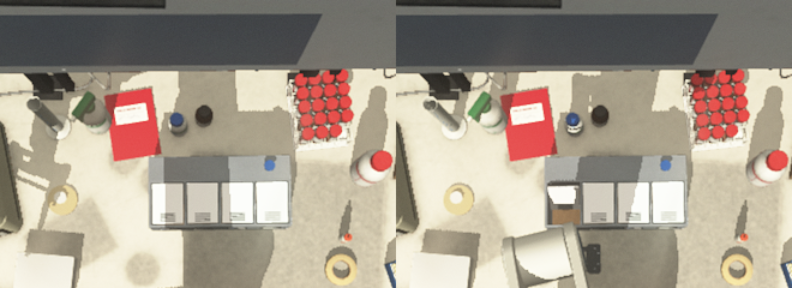

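View pics/s4.png

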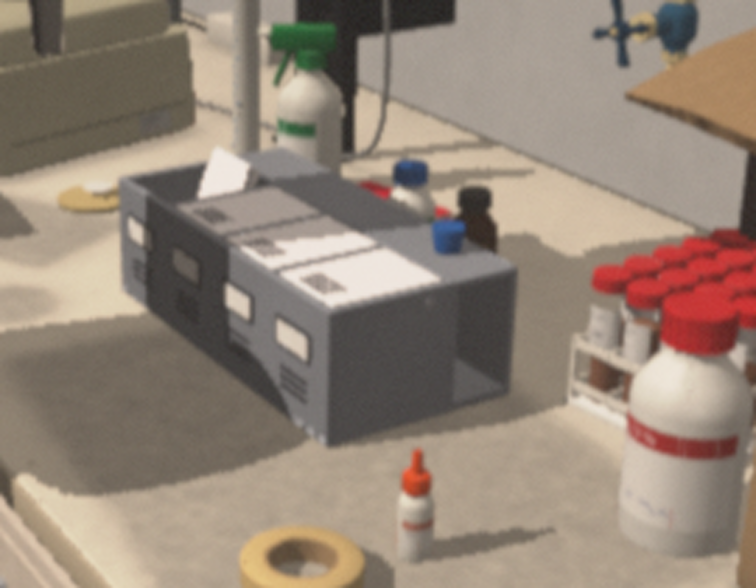

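```bash
python3 - <<'E'
from h import *
c=r.camera_info('top');R=np.array(c['orientation']);o=np.array(c['origin'])
for th in (.8,.9,1.0,1.1):
  for s in(85,-20):
    p=np.array([594.5-s*np.cos(th)-3*np.sin(th),95.5,117-s*np.sin(th)+3*np.cos(th)])
    q=R.T@(p-o);print(th,s,((c['cx']+c['fx']*q[0]/-q[2]-265)*10, (c['cy']-c['fy']*q[1]/-q[2]-185)*8))
im=cv2.imread('pics/t4.png')[185:255,265:325]
cv2.imwrite('pics/z.png',cv2.resize(im,(600,560),interpolation=cv2.INTER_CUBIC))
print(r.get_state()['dq'])
E
```

```text
0.8 85 (np.float64(259.5298056537797), np.float64(439.2840629557347))
0.8 -20 (np.float64(243.5223713310114), np.float64(232.55076578214357))
0.9 85 (np.float64(260.5052842924988), np.float64(425.34420121303106))
0.9 -20 (np.float64(243.3266383719848), np.float64(236.52198350146637))
1.0 85 (np.float64(261.3444928240102), np.float64(410.00995877570926))
1.0 -20 (np.float64(243.16840431546382), np.float64(240.82353593756125))
1.1 85 (np.float64(262.04156334950824), np.float64(393.4309938516258))
1.1 -20 (np.float64(243.04938688580535), np.float64(245.41164838386385))
[-0.15  1.32  0.15  0.04  0.15  0.03]
```

View pics/z.png

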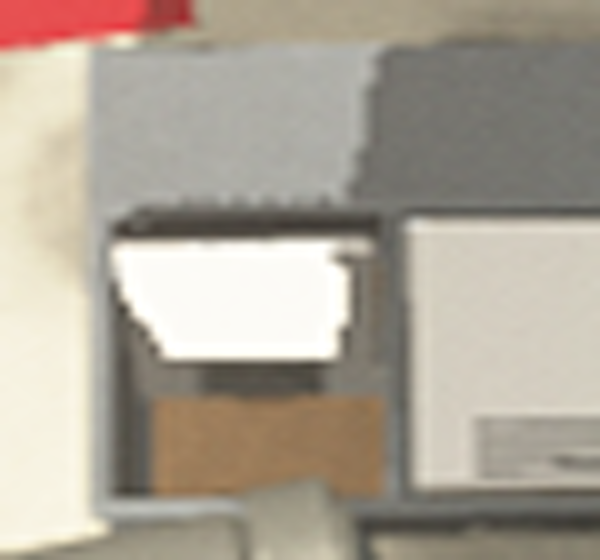

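The flap's front edge shows at about row 394 in the enlarged crop. I predicted 393 for 1.1 rad, against 425 for 0.9 rad. Handing in.

```bash
python3 -c "
from bench import r
print(r.job_done())"
```

```text
the job is handed in; nothing more can be done
None
```

The empty bay was bay 1, at the robot's left; its flap is now pushed fully open and left there, and I handed the job in at about 8 s.

- **Finding the bay:** Flap 1 was the first one I pressed. It sank 11 mm under only 1–3 N, well past the 2 mm a full bay allows, so I did not touch the other three.
- **Opening it:** I followed the flap's arc down with the shut fingertips until the wrist force rose to about 6 N and the arm stopped short of its target. I took that as the end stop, then backed off clear.
- **Final checks:** In the top view the flap's front edge sits at row 394 of the enlarged crop. I predicted 393 for 1.1 rad and 425 for 0.9 rad, so it reads as fully open.
- **Everything else:** The other three flaps look shut. By eye, the before and after pictures show the stopper, tape, dropper, bottle, dish and carton where they stood. The raised arm hides part of the later top view, so the carton was seen partly there and partly in the wrist view.

No check failed or disagreed. The hand-in reported no verdict.

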